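# Gauge the mortise depth

### The job

Take the orange-handled depth gauge out of its stand and lower its steel rod into the mortise of the pale beam until the rod touches the bottom; keep pressing straight down until the gauge's brass-soled foot lies flat on the beam's top face, and hold it down there for about a second. Then let go and leave the gauge standing there, set to the depth. Keep the gauge off the dark beam.

Things in the scene. Friction and masses are not known exactly. Their poses are not given: they have to be found in the camera images.
- gauge: Loose depth gauge, 0.28 kg, upright in a plywood stand (top 110 mm up, 90 x 170 mm; its rod hangs in a 26 mm hole; a yellow awl, 40 mm high, stands 90 mm beside it). Foot: dark bar with brass sole, 90 (x) x 30 (y) x 16 mm; on it an orange handle, 28 x 28 mm square along x and y, top 70 mm above the sole. Origin: centre of the sole, z up; a 10 mm steel rod sticks out of it downwards.
- gauge_rod (a joint): How far the gauge's rod is pushed up into foot and handle, in m: at 0 it sticks out 80 mm below the sole, at 0.030 50 mm. Starts between 0.005 and 0.020; limit 0.045. It slides stiffly (about 6 N) and stays where it is left; beyond 0.026 its red end comes out of the handle's top, by at most 19 mm.
- pale_beam: Pale wooden beam, fixed, 300 (x) x 90 (y) x 75 mm high, with a blind mortise in the middle of its top: 64 (x) x 36 (y) mm, 45 mm deep, flat bottom. Origin: centre of the underside, straight below the mortise. Two navy clamps hold it 128 mm either side of the mortise, rising 34 mm above its top face and 77 mm out on its +y side.
- dark_beam: Dark wooden beam of the same size, clamps and axes, fixed; its mortise is only 30 mm deep. Not the one to measure; the gauge must not touch it.
Not all that is in view belongs to the job. Leave any blue or turquoise look-alike of the gauge alone.

How it is judged:
On the way:
1. the rod is on the bottom of the pale beam's mortise and the foot is held flat on the beam's top face by the gripper (z of gauge in the frame of pale_beam between 0.071 and 0.079 m and horizontal distance between gauge and pale_beam below 0.032 m and value of joint gauge_rod between 0.03 and 0.04 m and angle between gauge's own z axis and vertical below 0.17 rad and contact force between the fingers and gauge above 0.5 N), for 0.5 s.
At the end, for the whole second after the job is handed in: The gauge stands released and at rest on the pale beam: rod in the mortise (gauge within 32 mm of its middle), foot down on the top face (within 4 mm, tilted less than 0.17 rad), rod set to the mortise's depth within 5 mm (joint 0.030 to 0.040) (z of gauge in the frame of pale_beam between 0.071 and 0.079 m and horizontal distance between gauge and pale_beam below 0.032 m and value of joint gauge_rod between 0.03 and 0.04 m and angle between gauge's own z axis and vertical below 0.17 rad and linear speed of gauge below 0.02 m/s); the robot touches nothing.
It fails at once if the gauge touches the dark beam (contact force between gauge and dark_beam above 1 N).
It also fails if it takes over 45 s, if anything falls off the work surface, if the arm or the gripper's body presses on something with over 40 N, if the wrist force passes 120 N, or if a joint passes its speed limit or range.

### The arm

A 7-joint arm with a two-finger parallel gripper is mounted at the origin on the work surface. World frame = base frame: x ahead of the robot, y to its left, z up, the work surface at z = 0. Lengths are in m, angles in rad, forces in N, time in s.
With the tool pointing down it reaches from about 0.4 to 0.85 m from the base axis. Payload 10.4 kg.
Tool frame: the origin (TCP) lies at the very end of the fingers, on their centre line; the grasp point (between the pads) lies 19 mm behind it; z points along the fingers, y is the direction in which the jaws open and shut (so a half turn about z gives the same grasp; the last joint's range is limited). The gripper opens to 87 mm and grips with 3 to 60 N. Pads are 19 mm wide; open, the fingers measure 117 mm over their backs; the gripper's body (75 mm by 190 mm) begins 51 mm behind the grasp point.
Start: joints at [-1.225, 0.332, -0.065, 1.46, 0.022, 1.35, -0.088], TCP at [0.225, 0.583, 0.223] pointing down, gripper open.
Joint ranges: [-2.6, 2.6], [-0.5, 2.12], [-1.47, 1.34], [0.16, 2.42], [-1.27, 4.41], [0.06, 2.06], [-2.6, 2.6]. Speed limits (rad/s): [2.22, 2.22, 2.79, 2.79, 3.14, 3.14, 3.14].

### API

Orientations are given as a unit quaternion [x, y, z, w].
In Python, from bench import r, eyes, job gives the robot as it stands. The module is installed in compiled form; this text tells all that it offers.
- The arm moves only by the tool play_rows, never from a script. Its argument "motion" is a list of rows, each a list of 7 numbers: the shift along the tool's x, y, z as a fraction of full scale, then the turn, a rotation vector about the tool's x, y, z as a fraction of full scale, then the opening in per cent of the stroke, from 0 (shut) to 100 (fully open). A call has 1 to 5 rows; each row is the pose to reach, as a shift and turn from the pose commanded when the call began, along the tool's axes at that moment; what a row does not reach only later rows make up. Full scale, the value 1, is 0.2 m for a shift and 90 degrees for a turn. A row lasts 1/8 s, in which the tool goes at most 62.5 mm and 10.7 degrees, less where a joint would pass 70% of its speed; a pose out of reach is approached as far as the arm can. A call with a number of a shift or a turn outside -1 to 1 is refused whole. A call with a gripper value outside its range is refused whole. The fingers move at their own pace and stop on an object; "squeeze" is the grip in N (left out, the last holds). Time passes only in rows, so rows that repeat a pose let the fingers close. It gives the time, the measured TCP pose, the force and the opening at its end, in the units of the state.
- r.read_state(): the state, without advancing time (a new reading comes with each control period).
- eyes.camera(name): name is "scene" or "top"; returns a dict with "image" (420x560x3 uint8, red, green, blue), "mtx" (3x3 intrinsics, pixels), "dist" ([k1, k2, p1, p2, k3] as OpenCV has them; the pictures are not rectified), "R" (3x3) and "t" (3): a world point X has camera coordinates R X + t. Camera axes: x right, y down, z forward; pixel columns grow to the right and rows downward; lengths in m; the calibration is good to about 2 mm. A picture is of the moment at which its call begins. There is no depth.
- job.close_job(): hands the job in, once; it reports no verdict.
Trained networks look in a picture, given as the dict that the camera call returned (one of the last four; its "shot" number tells which), for a name from the list of things; names that differ only in an ending like _2 or _b are one class to them, and where a whole thing is asked for, a point or a joint stands for the part that bears it (a point fixed in the world has none). Each returns a list of dicts, best first, with "p" (0 to 1); they miss things now and then, are a little off and sometimes report something else, mostly with a low value. They report only what shows in the picture. A call takes as long as a camera call. They do not tell look-alikes from the thing itself.
- eyes.regions_of(picture, label): "region" (420x560 bool, what is visible of it) and "xy" ([column, row] in pixels, amid what is visible of it).
- eyes.landmark_of(picture, label): "xy" ([column, row] in pixels: a listed point, or the origin of a listed thing).
The state is a dict: "time": time; "joint_positions": joint angles; "joint_vel": joint speeds; "joint_torque": joint torques, N m; "ee_pos": TCP position; "eef_rot": TCP orientation; "ft_force": force on the tool from outside, world axes, zero at the start; "torque": the same for the moment, N m; "width": finger opening in m.
Only numpy, scipy, OpenCV 4.12 (cv2) and the standard library are available. Lean on these libraries where they do the work, as an engineer would, in place of code of your own. Each camera call takes 0.05 s, during which the arm holds its last target. There are 200 camera calls.

## Working session

There is one attempt and no reset: what is moved stays moved. The work goes in short steps, Python scripts to look and compute and a tool call to move; the robot and the scene stay as the last step left them, time stands still between calls to the robot, and variables do not carry over. Pictures are saved under pics/ and viewed, about 8 in all and at most 12, crops included, and the job is handed in when it is done.

Besides the shell and the picture viewer there is one more tool, called after "Call:" as name(argument=value, ...) on one line, values as JSON. play_rows: Moves the arm, as the interface text tells. Shift numbers are shares of 0.2 m and turn numbers shares of 90 degrees, none past 1 either way. Its arguments: {"type":"object","properties":{"motion":{"type":"array","items":{"type":"array","items":{"type":"number"}}},"squeeze":{"type":"number"}},"required":["motion"]}

```bash
mkdir -p pics; cat > h.py <<'E'
import numpy as np, cv2
from bench import r, eyes, job
from scipy.spatial.transform import Rotation as Rn
def ray(c,xy,z):
    u=cv2.undistortPoints(np.array([[xy]],float),np.array(c["mtx"]),np.array(c["dist"]))[0,0]
    R=np.array(c["R"]);t=np.array(c["t"]);o=-R.T@t;d=R.T@np.array([u[0],u[1],1]);return o+d*(z-o[2])/d[2]
def proj(c,P):
    R=np.array(c["R"]);return cv2.projectPoints(np.array(P,float).reshape(-1,3),cv2.Rodrigues(R)[0],np.array(c["t"],float),np.array(c["mtx"]),np.array(c["dist"]))[0][:,0]
def save(c,n,box=None,s=1):
    im=np.array(c["image"])[:,:,::-1]
    if box: x0,y0,x1,y1=box; im=im[y0:y1,x0:x1]
    cv2.imwrite("pics/"+n,cv2.resize(im,None,fx=s,fy=s,interpolation=cv2.INTER_CUBIC))
def tri(obs):
    A=[];b=[]
    for c,xy in obs:
        u=cv2.undistortPoints(np.array([[xy]],float),np.array(c["mtx"]),np.array(c["dist"]))[0,0]
        R=np.array(c["R"]);t=np.array(c["t"])
        for k in (0,1): A.append(R[k]-u[k]*R[2]); b.append(u[k]*t[2]-t[k])
    return np.linalg.lstsq(np.array(A),np.array(b),rcond=None)[0]
def state():
    s=r.read_state();print(round(s["time"],2),np.round(s["ee_pos"],4),np.round(s["eef_rot"],4),np.round(s["ft_force"],1),round(s["width"],4))
    return s
E
python3 - <<'E'
from h import *
state()
a=eyes.camera("scene");b=eyes.camera("top");save(a,"s1.png");save(b,"t1.png")
for n,c in(("scene",a),("top",b)):
    print(n,np.round(-np.array(c["R"]).T@c["t"],2))
    for l in("gauge","pale_beam","dark_beam"):
        print(l,[(np.round(k["xy"],1).tolist(),round(k["p"],2)) for k in eyes.landmark_of(c,l)],[(np.round(k["xy"]).tolist(),round(k["p"],2),int(k["region"].sum())) for k in eyes.regions_of(c,l)])
E
```

```text
0.0 [0.2252 0.5826 0.2217] [ 1.834e-01  9.830e-01 -7.000e-04 -1.000e-04] [ 0.3 -0.8  0.5] 0.0875
scene [ 0.99 -0.38  1.03]
gauge [([316.8, 142.6], 0.95), ([354.7, 122.7], 0.93), ([328.4, 217.8], 0.9), ([362.8, 171.0], 0.64), ([291.7, 183.7], 0.6)] [([366.0, 162.0], 0.92, 669), ([329.0, 214.0], 0.84, 772), ([361.0, 118.0], 0.71, 601), ([320.0, 140.0], 0.68, 722), ([297.0, 178.0], 0.62, 794), ([267.0, 248.0], 0.44, 6897)]
pale_beam [([175.5, 327.0], 0.75)] [([173.0, 324.0], 0.7, 7187)]
dark_beam [([267.4, 253.5], 0.94), ([173.1, 325.9], 0.28)] [([268.0, 249.0], 0.55, 6795)]
top [0.36 0.03 1.52]
gauge [([225.7, 230.4], 0.97), ([180.1, 253.5], 0.82), ([133.1, 248.7], 0.73), ([232.9, 186.4], 0.61)] [([235.0, 182.0], 0.97, 416), ([229.0, 231.0], 0.77, 366), ([173.0, 196.0], 0.72, 501), ([178.0, 253.0], 0.72, 466), ([132.0, 247.0], 0.67, 463)]
pale_beam [([378.6, 205.8], 0.88)] [([383.0, 204.0], 0.92, 4097)]
dark_beam [([288.8, 204.1], 0.89)] [([286.0, 203.0], 0.95, 3983)]
```

View pics/s1.png

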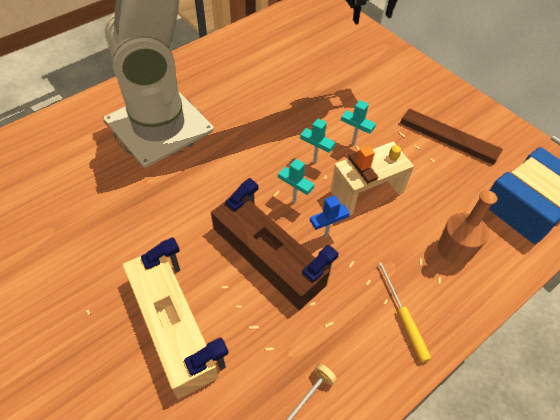

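View pics/t1.png

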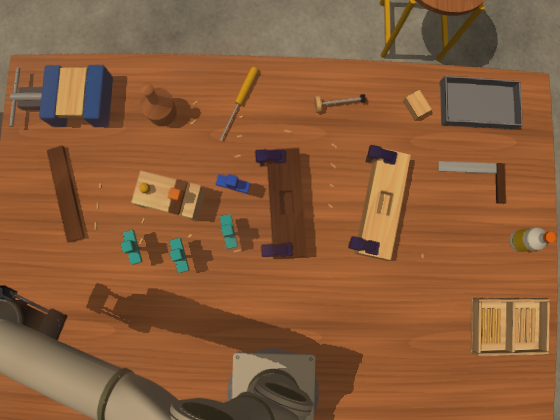

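Candidates for the gauge: teal ones at top-view (132,247), (178,253) and (229,231), a blue one at (234,183), and the orange one in the plywood stand at (175,194). Only the last has an orange handle, stands in the stand and has the yellow awl beside it. I'll confirm it in a crop.

```bash
python3 - <<'E'
from h import *
a=eyes.camera("scene");b=eyes.camera("top")
A=np.array(a["image"])[130:220,320:420];B=np.array(b["image"])[160:230,125:215];C=np.array(b["image"])[135:270,335:425]
f=lambda i:cv2.resize(i[:,:,::-1],(390,int(390*i.shape[0]/i.shape[1])),interpolation=cv2.INTER_CUBIC)
im=np.zeros((600,800,3),np.uint8)
x=f(A);y=f(B);c=f(C)[:590]
c=cv2.resize(C[:,:,::-1],None,fx=4.4,fy=4.4,interpolation=cv2.INTER_CUBIC)
x=cv2.resize(x,None,fx=.8,fy=.8);y=cv2.resize(y,None,fx=.95,fy=.95)
im[:x.shape[0],:x.shape[1]]=x;im[285:285+y.shape[0],:y.shape[1]]=y;im[:c.shape[0],400:400+c.shape[1]]=c[:,:400];cv2.imwrite("pics/c2.png",im)
obs=[]
for cam in(a,b):
    h=cv2.cvtColor(np.array(cam["image"]),cv2.COLOR_RGB2HSV);m=cv2.inRange(h,(3,190,110),(14,255,255))
    reg=(330,140,395,185) if cam is a else (150,170,210,220)
    mm=np.zeros_like(m);mm[reg[1]:reg[3],reg[0]:reg[2]]=m[reg[1]:reg[3],reg[0]:reg[2]]
    n,l,st,ce=cv2.connectedComponentsWithStats(mm);i=1+st[1:,4].argmax();print(st[i],ce[i]);obs.append((cam,ce[i]))
print("handle tri",tri(obs))
pb=[(k,eyes.landmark_of(k,"pale_beam")[0]["xy"]) for k in(a,b)];print("pale",tri(pb),ray(b,pb[1][1],0))
pb=[(k,eyes.landmark_of(k,"dark_beam")[0]["xy"]) for k in(a,b)];print("dark",tri(pb))
E
```

```text
[356 147  18  23 246] [363.79674797 159.50813008]
[169 188  12  13 111] [174.05405405 193.68468468]
handle tri [0.53549086 0.27170599 0.14736058]
pale [ 0.53727956 -0.2912807   0.00959237] [ 0.53744182 -0.29519207  0.        ]
dark [ 0.53991936 -0.02222984  0.01689663]
```

View pics/c2.png

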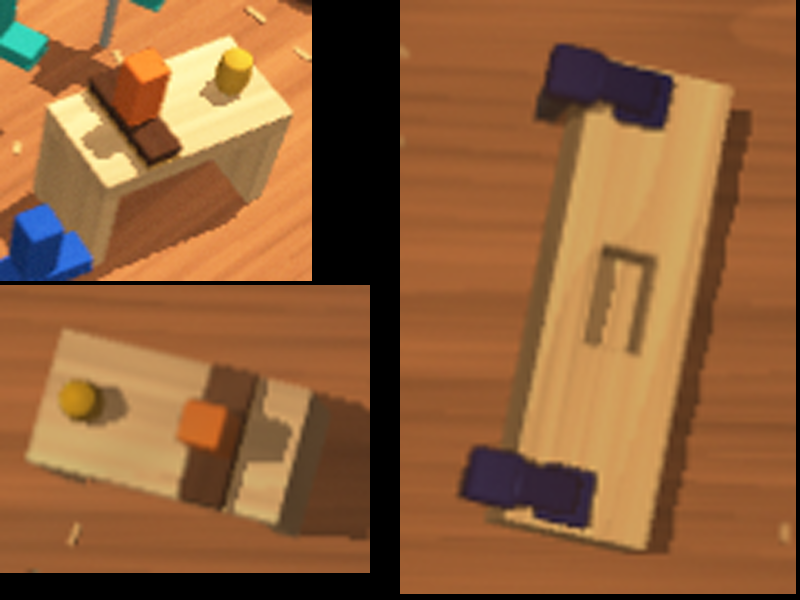

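The crop confirms it: orange handle on the dark foot in the plywood stand, awl beside it. The mortise centre is at about top pixel (385,203) and the handle's top face is centred at about (174,194).

```bash
python3 - <<'E'
from h import *
a=eyes.camera("scene");b=eyes.camera("top")
print("handle top",ray(b,(174.3,194),.18),ray(a,(366.8,151.2),.18))
pt=lambda x,y:(335+(x-400)/4.4,135+y/4.4)
for z,p in((.075,(605,245)),(.075,(657,258)),(.075,(637,355)),(.075,(585,343))): print(np.round(ray(b,pt(*p),z),4))
print("mort",ray(b,pt(621,300),.075))
E=[ray(b,pt(*p),.075)[:2] for p in((730,90),(650,550))];d=E[0]-E[1];print("len",np.linalg.norm(d),"yaw",np.degrees(np.arctan2(d[1],d[0])))
q=lambda x,y:(125+x/4.117,160+(y-285)/4.117)
F=[ray(b,q(*p),.126)[:2] for p in((213,365),(180,495),(260,378),(225,508))]
print(np.round(F,4));
for i,j in((0,1),(2,3)): d=F[i]-F[j];print(np.linalg.norm(d),np.degrees(np.arctan2(d[1],d[0])))
# edge fits by minAreaRect of pale beam region
m=eyes.regions_of(b,"pale_beam")[0]["region"].astype(np.uint8)
print(cv2.minAreaRect(cv2.findNonZero(m)))
im=cv2.cvtColor(np.array(b["image"]),cv2.COLOR_RGB2BGR)
def box(c,yaw,lx,ly,z,col):
    t=np.radians(yaw);R=np.array([[np.cos(t),-np.sin(t)],[np.sin(t),np.cos(t)]])
    P=[np.r_[np.array(c)+R@(np.array(s)*[lx/2,ly/2]),z] for s in((1,1),(1,-1),(-1,-1),(-1,1))]
    return P
np.save("x.npy",[0])
for cam,n in((a,"a"),(b,"b")):
    im=np.array(cam["image"])[:,:,::-1].copy();im=cv2.resize(im,None,fx=4,fy=4,interpolation=cv2.INTER_CUBIC)
    g=ray(b,(174.3,194),.18)[:2];mo=ray(b,pt(621,300),.075)[:2]
    for c,yw,lx,ly,z in((g,-14,.028,.028,.18),(g,-14,.09,.03,.126),(g,-14,.09,.03,.11),(mo,-10,.064,.036,.075),(mo,-10,.3,.09,.075)):
        p=proj(cam,box(c,yw,lx,ly,z,0));cv2.polylines(im,[np.int32((p+.5)*4)],True,(0,255,0),1)
    if n=="a": A=im[480:800,1320:1640];A2=im[980:1600,460:900]
    else: B=im[660:900,540:840];B2=im[560:1060,1380:1660]
o=np.zeros((600,800,3),np.uint8);o[:300,:300]=cv2.resize(A,(300,300));o[310:550,:300]=B;o[:500,305:585]=B2[:500];o[:296,590:]=cv2.resize(A2,(210,296));cv2.imwrite("pics/o3.png",o)
E
```

```text
handle top [0.53318712 0.26844837 0.18      ] [0.53628445 0.26719958 0.18      ]
[ 0.5736 -0.2822  0.075 ]
[ 0.5665 -0.3155  0.075 ]
[ 0.5049 -0.303   0.075 ]
[ 0.5114 -0.2699  0.075 ]
mort [ 0.53918394 -0.2925619   0.075     ]
len 0.29686332325424336 yaw -9.824794210035096
[[0.5794 0.2735]
 [0.4948 0.2906]
 [0.5718 0.2426]
 [0.4873 0.2613]]
0.08633059329159089 -11.482132423550432
0.08649085873636836 -12.439216582827186
((379.59979248046875, 202.4344482421875), (45.045982360839844, 111.02787780761719), 11.689369201660156)
```

View pics/o3.png

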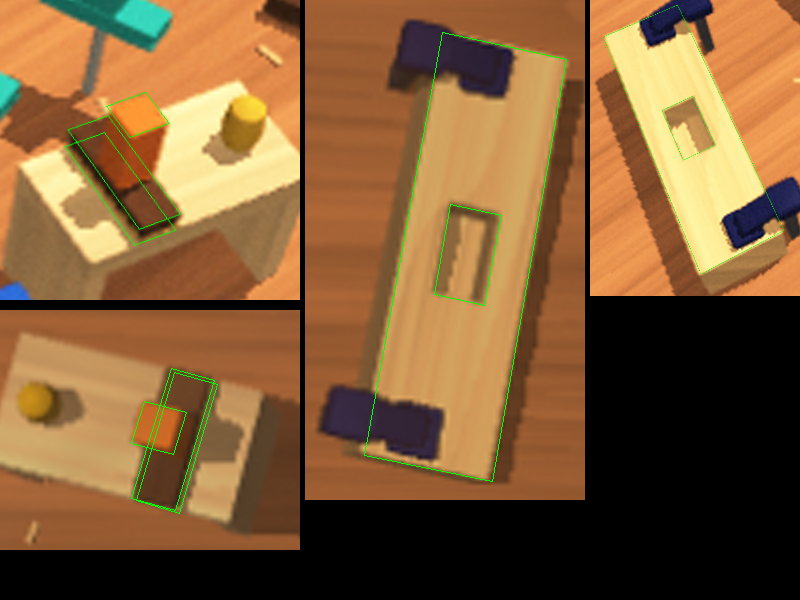

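Call:
play_rows(motion=[[-0.2, -0.09, 0, 0, 0, 0, 100], [-0.4, -0.18, 0, 0, 0, 0, 100], [-0.6, -0.27, 0, 0, 0, 0, 100], [-0.8, -0.36, 0, 0, 0, 0, 100], [-1, -0.45, 0, 0, 0, 0, 100]], squeeze=40)

```text
time: 1.78
ee_pos: [0.3803, 0.4259, 0.2227]
eef_rot: [0.183, 0.983, 0.0, 0.0]
ft_force: [-0.8, 0.1, -0.0]
width: 0.0873
```

Call:
play_rows(motion=[[-0.2, -0.09, 0, 0, 0, -0.09, 100], [-0.4, -0.18, 0, 0, 0, -0.09, 100], [-0.6, -0.27, 0, 0, 0, -0.09, 100], [-0.8, -0.36, 0, 0, 0, -0.09, 100], [-0.9, -0.44, 0, 0, 0, -0.09, 100]])

```text
time: 2.4
ee_pos: [0.5172, 0.2778, 0.2225]
eef_rot: [0.115, 0.993, -0.0, 0.0]
ft_force: [-0.7, 0.3, 0.3]
width: 0.0869
```

```bash
cat >> h.py <<'E'
def goto(x,y,z,yaw):  # yaw of tool y axis deg; prints in tool fractions
    s=state();R=Rn.from_quat(s["eef_rot"]);d=R.inv().apply(np.array([x,y,z])-s["ee_pos"])
    ya=np.radians(yaw);yt=np.array([np.cos(ya),np.sin(ya),0]);T=Rn.from_matrix(np.c_[np.cross(yt,[0,0,-1]),yt,[0,0,-1]])
    print("move",np.round(d/.2,4),"turn",np.round((R.inv()*T).as_rotvec()/(np.pi/2),4))
E
python3 - <<'E'
from h import *
goto(.5345,.268,.138,77)
E
```

```text
2.4 [0.5172 0.2778 0.2225] [ 1.147e-01  9.934e-01 -2.000e-04  3.000e-04] [-0.7  0.3  0.3] 0.0869
move [-0.095  -0.0279  0.4228] turn [-0.0002  0.0004 -0.0019]
```

Call:
play_rows(motion=[[0, 0, 0, 0, 0, 0, 100], [0, 0, 0, 0, 0, 0, 100]])

```text
time: 2.65
ee_pos: [0.5149, 0.2811, 0.2226]
eef_rot: [0.113, 0.994, 0.0, -0.0]
ft_force: [-1.2, 0.5, 0.4]
width: 0.087
```

```bash
python3 - <<'E'
from h import *
goto(.5345,.268,.138,77)
E
```

```text
2.65 [0.5149 0.2811 0.2226] [ 1.129e-01  9.936e-01  3.000e-04 -2.000e-04] [-1.2  0.5  0.4] 0.087
move [-0.1103 -0.0422  0.4227] turn [ 0.0004 -0.0003  0.0004]
```

Call:
play_rows(motion=[[-0.11, -0.042, 0, 0, 0, 0, 100], [-0.11, -0.042, 0.2, 0, 0, 0, 100], [-0.11, -0.042, 0.32, 0, 0, 0, 100], [-0.11, -0.042, 0.42, 0, 0, 0, 100], [-0.11, -0.042, 0.42, 0, 0, 0, 100]])

```text
time: 3.28
ee_pos: [0.5334, 0.2679, 0.1372]
eef_rot: [0.112, 0.994, -0.001, -0.001]
ft_force: [0.1, 0.8, 0.3]
width: 0.087
```

```bash
python3 - <<'E'
from h import *
goto(.5345,.268,.138,77)
a=eyes.camera("scene");b=eyes.camera("top")
A=np.array(a["image"])[90:210,310:430,::-1];B=np.array(b["image"])[150:240,125:215,::-1]
cv2.imwrite("pics/g4.png",np.hstack([cv2.resize(A,(400,400)),cv2.resize(B,(400,400))]))
E
```

```text
3.27 [0.5334 0.2679 0.1372] [ 1.124e-01  9.937e-01 -6.000e-04 -1.300e-03] [0.1 0.8 0.3] 0.087
move [-0.0051  0.0017 -0.0041] turn [-0.001  -0.0016  0.001 ]
```

View pics/g4.png

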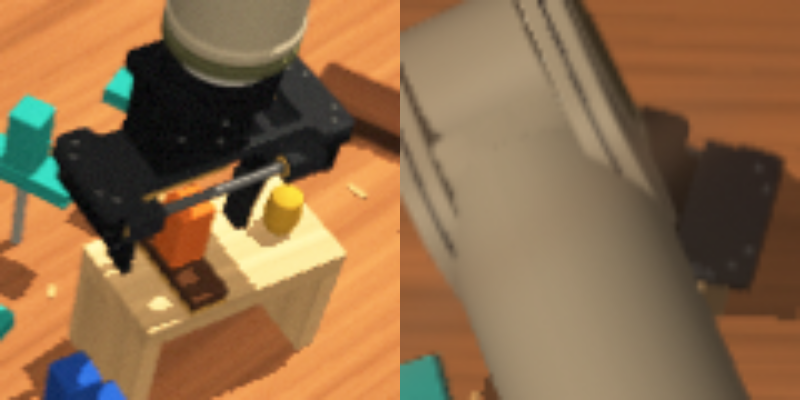

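The fingers straddle the orange handle, at crop (185,225) in the scene view, and clear the awl. Closing.

Call:
play_rows(motion=[[0, 0, 0, 0, 0, 0, 0], [0, 0, 0, 0, 0, 0, 0], [0, 0, 0, 0, 0, 0, 0], [0, 0, 0, 0, 0, 0, 0], [0, 0, 0, 0, 0, 0, 0]], squeeze=45)

```text
time: 4.0
ee_pos: [0.5351, 0.2668, 0.1386]
eef_rot: [0.114, 0.994, 0.0, -0.0]
ft_force: [-0.4, -0.3, 0.2]
width: 0.0451
```

Call:
play_rows(motion=[[0, 0, 0, 0, 0, 0, 0], [0, 0, 0, 0, 0, 0, 0], [0, 0, 0, 0, 0, 0, 0]])

```text
time: 4.38
ee_pos: [0.5353, 0.2675, 0.1389]
eef_rot: [0.113, 0.994, 0.001, 0.0]
ft_force: [0.6, 2.9, 0.5]
width: 0.0275
```

Call:
play_rows(motion=[[0, 0, 0, 0, 0, 0, 0], [0, 0, 0, 0, 0, 0, 0], [0, 0, -0.1, 0, 0, 0, 0], [0, 0, -0.25, 0, 0, 0, 0], [0, 0, -0.4, 0, 0, 0, 0]])

```text
time: 5.0
ee_pos: [0.5344, 0.2655, 0.2182]
eef_rot: [0.114, 0.993, -0.001, -0.001]
ft_force: [0.1, 0.2, -3.3]
width: 0.0276
```

Call:
play_rows(motion=[[0, 0, -0.15, 0, 0, 0, 0], [0, 0, -0.3, 0, 0, 0, 0], [0, 0, -0.4, 0, 0, 0, 0], [0, 0, -0.4, 0, 0, 0, 0], [0, 0, -0.4, 0, 0, 0, 0]])

```text
time: 5.62
ee_pos: [0.5346, 0.2662, 0.2968]
eef_rot: [0.114, 0.994, -0.001, -0.001]
ft_force: [0.5, -0.0, -3.2]
width: 0.0281
```

```bash
python3 - <<'E'
from h import *
goto(.539,-.2925,.29,80)
a=eyes.camera("scene");save(a,"l5.png",(250,30,430,210),3)
E
```

```text
5.62 [0.5346 0.2662 0.2968] [ 1.137e-01  9.935e-01 -9.000e-04 -1.000e-03] [ 0.5 -0.  -3.2] 0.0281
move [-0.6525 -2.7162  0.0384] turn [-0.0013 -0.0012 -0.034 ]
```

View pics/l5.png

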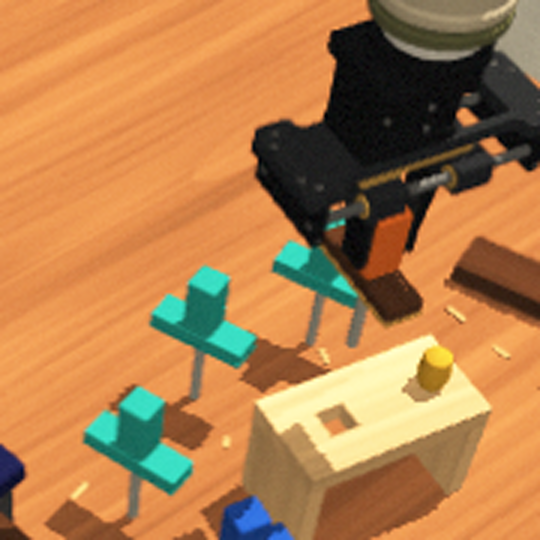

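The gauge hangs upright in the grip, with a 3 N load. Its rod end is about 0.19 m up, well above the dark beam's clamps (0.11 m). Carrying it across.

Call:
play_rows(motion=[[-0.04, -0.18, 0, 0, 0, 0, 0], [-0.09, -0.36, 0, 0, 0, 0, 0], [-0.13, -0.54, 0, 0, 0, 0, 0], [-0.18, -0.72, 0, 0, 0, 0, 0], [-0.22, -0.9, 0, 0, 0, 0, 0]])

```text
time: 6.3
ee_pos: [0.5368, 0.0801, 0.2973]
eef_rot: [0.114, 0.994, -0.0, -0.001]
ft_force: [0.6, 0.8, -2.6]
width: 0.0276
```

Call:
play_rows(motion=[[-0.04, -0.18, 0, 0, 0, 0, 0], [-0.09, -0.36, 0, 0, 0, 0, 0], [-0.13, -0.54, 0, 0, 0, 0, 0], [-0.18, -0.72, 0, 0, 0, 0, 0], [-0.22, -0.9, 0, 0, 0, 0, 0]])

```text
time: 6.92
ee_pos: [0.5391, -0.1049, 0.2973]
eef_rot: [0.114, 0.994, -0.0, -0.001]
ft_force: [-0.2, 0.2, -2.9]
width: 0.0279
```

Call:
play_rows(motion=[[-0.04, -0.18, 0, 0, 0, 0, 0], [-0.09, -0.36, 0, 0, 0, -0.01, 0], [-0.13, -0.54, 0, 0, 0, -0.02, 0], [-0.18, -0.72, 0, 0, 0, -0.03, 0], [-0.21, -0.9, 0, 0, 0, -0.034, 0]])

```text
time: 7.55
ee_pos: [0.5396, -0.2895, 0.2971]
eef_rot: [0.087, 0.996, 0.0, -0.001]
ft_force: [0.0, -0.4, -2.9]
width: 0.0277
```

Call:
play_rows(motion=[[0, 0, 0, 0, 0, 0, 0], [0, 0, 0, 0, 0, 0, 0], [0, 0, 0, 0, 0, 0, 0]])

```text
time: 7.92
ee_pos: [0.5403, -0.2873, 0.2981]
eef_rot: [0.086, 0.996, 0.0, -0.0]
ft_force: [1.1, 0.1, -3.6]
width: 0.0275
```

```bash
python3 - <<'E'
from h import *
goto(.539,-.2925,.1845,80)
a=eyes.camera("scene");save(a,"m6.png",(80,170,280,370),3)
m=proj(a,[[.539,-.2925,.075],[.539,-.2925,.19],[.539,-.2925,.27]]);print((m-[80,170])*3)
E
```

```text
7.92 [ 0.5403 -0.2873  0.2981] [ 8.610e-02  9.963e-01  4.000e-04 -2.000e-04] [ 1.1  0.1 -3.6] 0.0275
move [ 0.0018 -0.0274  0.5681] turn [ 0.0005 -0.0003  0.0014]
[[257.94557885 423.63656341]
 [227.34357479 349.80809557]
 [202.01620559 288.92053861]]
```

View pics/m6.png

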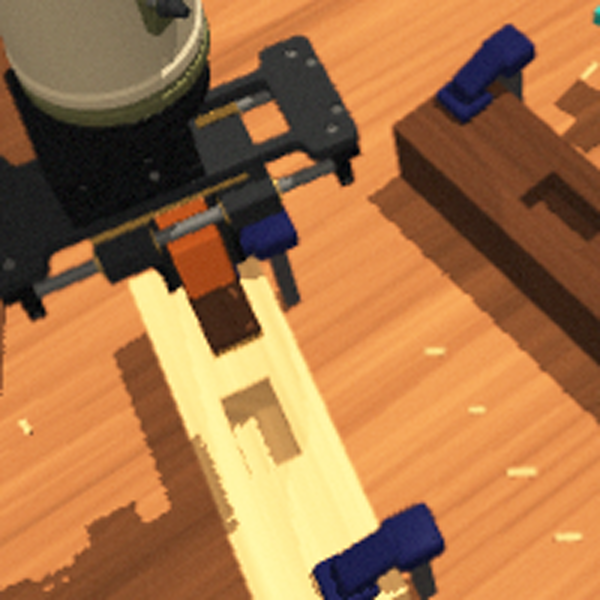

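Call:
play_rows(motion=[[0, -0.027, 0.05, 0, 0, 0, 0], [0, -0.027, 0.2, 0, 0, 0, 0], [0, -0.027, 0.35, 0, 0, 0, 0], [0, -0.027, 0.5, 0, 0, 0, 0], [0, -0.027, 0.57, 0, 0, 0, 0]])

```text
time: 8.6
ee_pos: [0.5382, -0.2934, 0.1823]
eef_rot: [0.087, 0.996, 0.0, -0.001]
ft_force: [-0.2, 0.2, -2.6]
width: 0.0274
```

Call:
play_rows(motion=[[0, 0, 0, 0, 0, 0, 0], [0, 0, 0, 0, 0, 0, 0]])

```text
time: 8.85
ee_pos: [0.5396, -0.2943, 0.1857]
eef_rot: [0.087, 0.996, -0.0, 0.001]
ft_force: [-0.2, 0.0, -2.7]
width: 0.0278
```

```bash
python3 - <<'E'
from h import *
goto(.539,-.2925,.1035,80)
a=eyes.camera("scene");save(a,"m7.png",(100,210,260,370),3.5)
print((proj(a,[[.539,-.2925,.075]])-[100,210])*3.5)
E
```

```text
8.85 [ 0.5396 -0.2943  0.1857] [ 8.690e-02  9.962e-01 -2.000e-04  8.000e-04] [-0.2  0.  -2.7] 0.0278
move [0.0053 0.0083 0.4111] turn [-0.0002  0.0011  0.0003]
[[230.93650866 354.24265732]]
```

View pics/m7.png

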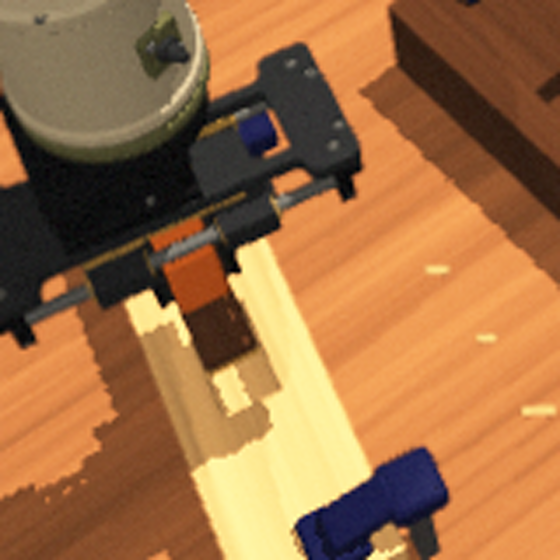

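The foot (crop ~(220,330)) is lined up over the mortise, so I'll lower it gently.

Call:
play_rows(motion=[[0, 0.008, 0.08, 0, 0, 0, 0], [0, 0.008, 0.16, 0, 0, 0, 0], [0, 0.008, 0.22, 0, 0, 0, 0], [0, 0.008, 0.25, 0, 0, 0, 0], [0, 0.008, 0.28, 0, 0, 0, 0]])

```text
time: 9.52
ee_pos: [0.5395, -0.2924, 0.1282]
eef_rot: [0.087, 0.996, -0.0, 0.0]
ft_force: [-0.6, 0.5, -2.7]
width: 0.0278
```

Call:
play_rows(motion=[[0, 0, 0.02, 0, 0, 0, 0], [0, 0, 0.04, 0, 0, 0, 0], [0, 0, 0.06, 0, 0, 0, 0], [0, 0, 0.07, 0, 0, 0, 0], [0, 0, 0.08, 0, 0, 0, 0]])

```text
time: 10.15
ee_pos: [0.5395, -0.2924, 0.1126]
eef_rot: [0.087, 0.996, -0.0, 0.0]
ft_force: [-1.5, 0.7, 4.1]
width: 0.0276
```

Rod contact: force changed by +6.8 N, which matches the rod's friction. Pressing on.

Call:
play_rows(motion=[[0, 0, 0.01, 0, 0, 0, 0], [0, 0, 0.02, 0, 0, 0, 0], [0, 0, 0.03, 0, 0, 0, 0], [0, 0, 0.038, 0, 0, 0, 0], [0, 0, 0.046, 0, 0, 0, 0]])

```text
time: 10.78
ee_pos: [0.5394, -0.2924, 0.1038]
eef_rot: [0.087, 0.996, 0.0, 0.0]
ft_force: [-6.9, 3.7, 18.3]
width: 0.0281
```

Foot contact at TCP 0.1038, as predicted (0.1035), with 18 N. Holding there.

Call:
play_rows(motion=[[0, 0, 0.004, 0, 0, 0, 0], [0, 0, 0.004, 0, 0, 0, 0], [0, 0, 0.004, 0, 0, 0, 0], [0, 0, 0.004, 0, 0, 0, 0], [0, 0, 0.004, 0, 0, 0, 0]])

```text
time: 11.4
ee_pos: [0.5394, -0.2924, 0.1038]
eef_rot: [0.087, 0.996, 0.0, 0.0]
ft_force: [-6.8, 2.4, 16.5]
width: 0.0277
```

Call:
play_rows(motion=[[0, 0, 0, 0, 0, 0, 0], [0, 0, 0, 0, 0, 0, 0], [0, 0, 0, 0, 0, 0, 0], [0, 0, 0, 0, 0, 0, 0], [0, 0, 0, 0, 0, 0, 0]])

```text
time: 12.02
ee_pos: [0.5394, -0.2925, 0.1039]
eef_rot: [0.087, 0.996, 0.0, 0.0]
ft_force: [-6.9, 3.3, 16.3]
width: 0.028
```

```bash
python3 - <<'E'
from h import *
goto(.539,-.2925,.1035,80)
a=eyes.camera("scene");save(a,"p8.png",(110,240,230,360),5)
E
```

```text
12.03 [ 0.5394 -0.2925  0.1039] [8.700e-02 9.962e-01 2.000e-04 4.000e-04] [-6.9  3.3 16.3] 0.028
move [ 0.0019 -0.0005  0.0018] turn [0.0003 0.0004 0.0002]
```

View pics/p8.png

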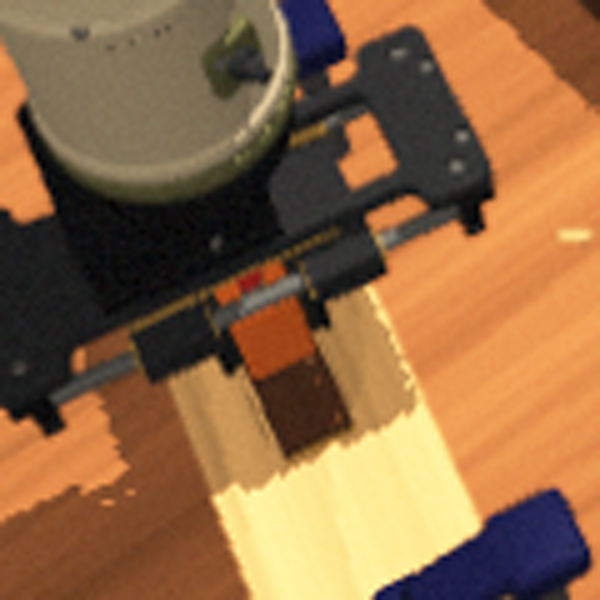

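The red rod end shows above the handle at (250,282) and the foot appears flat. The command equals the measured pose, so I'll press a little further to be sure it is seated.

Call:
play_rows(motion=[[0, 0, 0.003, 0, 0, 0, 0], [0, 0, 0.006, 0, 0, 0, 0], [0, 0, 0.006, 0, 0, 0, 0]])

```text
time: 12.45
ee_pos: [0.5394, -0.2924, 0.1038]
eef_rot: [0.087, 0.996, 0.001, 0.001]
ft_force: [-11.7, 6.5, 27.6]
width: 0.0275
```

Force rises with no travel, so it is seated. Hold, ease off, then open.

Call:
play_rows(motion=[[0, 0, 0, 0, 0, 0, 0], [0, 0, 0, 0, 0, 0, 0], [0, 0, 0, 0, 0, 0, 0], [0, 0, 0, 0, 0, 0, 0], [0, 0, 0, 0, 0, 0, 0]])

```text
time: 13.08
ee_pos: [0.5394, -0.2924, 0.1038]
eef_rot: [0.087, 0.996, 0.001, 0.001]
ft_force: [-11.3, 5.5, 26.6]
width: 0.0276
```

Call:
play_rows(motion=[[0, 0, 0, 0, 0, 0, 0], [0, 0, 0, 0, 0, 0, 0], [0, 0, -0.006, 0, 0, 0, 0], [0, 0, -0.011, 0, 0, 0, 0], [0, 0, -0.011, 0, 0, 0, 0]])

```text
time: 13.7
ee_pos: [0.5394, -0.2924, 0.1039]
eef_rot: [0.087, 0.996, 0.0, 0.0]
ft_force: [-3.4, 1.2, 7.9]
width: 0.0273
```

Call:
play_rows(motion=[[0, 0, 0, 0, 0, 0, 30], [0, 0, 0, 0, 0, 0, 50], [0, 0, 0, 0, 0, 0, 80], [0, 0, 0, 0, 0, 0, 100], [0, 0, 0, 0, 0, 0, 100]])

```text
time: 14.32
ee_pos: [0.5393, -0.2922, 0.1033]
eef_rot: [0.087, 0.996, 0.0, -0.0]
ft_force: [0.3, -0.7, 0.5]
width: 0.0596
```

Call:
play_rows(motion=[[0, 0, 0, 0, 0, 0, 100], [0, 0, 0, 0, 0, 0, 100], [0, 0, 0, 0, 0, 0, 100]])

```text
time: 14.7
ee_pos: [0.5394, -0.2923, 0.1035]
eef_rot: [0.087, 0.996, 0.0, 0.0]
ft_force: [-0.5, 0.3, 0.4]
width: 0.0848
```

Call:
play_rows(motion=[[0, 0, -0.1, 0, 0, 0, 100], [0, 0, -0.3, 0, 0, 0, 100], [0, 0, -0.5, 0, 0, 0, 100], [0, 0, -0.7, 0, 0, 0, 100], [0, 0, -0.9, 0, 0, 0, 100]])

```text
time: 15.32
ee_pos: [0.5392, -0.2925, 0.2866]
eef_rot: [0.087, 0.996, -0.0, 0.001]
ft_force: [-0.4, 0.0, -0.4]
width: 0.0868
```

Call:
play_rows(motion=[[0.1, -0.2, 0, 0, 0, 0, 100], [0.2, -0.4, 0, 0, 0, 0, 100], [0.3, -0.6, 0, 0, 0, 0, 100], [0.4, -0.8, 0, 0, 0, 0, 100], [0.4, -0.8, 0, 0, 0, 0, 100]])

```text
time: 15.95
ee_pos: [0.4293, -0.4396, 0.2854]
eef_rot: [0.09, 0.996, -0.001, 0.0]
ft_force: [0.1, -1.2, 0.7]
width: 0.0869
```

```bash
python3 - <<'E'
from h import *
state()
a=eyes.camera("scene");b=eyes.camera("top")
A=np.array(a["image"])[230:400,100:270,::-1];B=np.array(b["image"])[140:270,330:460,::-1]
cv2.imwrite("pics/f9.png",np.hstack([cv2.resize(A,(400,400),interpolation=2),cv2.resize(B,(400,400),interpolation=2)]))
for c in(a,b): print([(np.round(k["xy"],1).tolist(),round(k["p"],2)) for k in eyes.landmark_of(c,"gauge")], proj(c,[[.539,-.2925,.075],[.539,-.2925,.145],[.539,-.2925,.154]]).round(1).tolist())
E
```

```text
15.95 [ 0.4293 -0.4396  0.2854] [ 9.040e-02  9.959e-01 -1.100e-03  3.000e-04] [ 0.1 -1.2  0.7] 0.0869
[([317.9, 141.0], 0.95), ([357.2, 122.5], 0.93), ([165.2, 308.0], 0.92), ([330.0, 219.6], 0.78), ([294.5, 181.1], 0.59)] [[166.0, 311.2], [160.0, 296.8], [159.2, 294.8]]
[([178.8, 254.0], 0.74), ([385.2, 202.6], 0.73), ([234.9, 182.8], 0.73), ([227.9, 229.7], 0.73), ([132.5, 247.1], 0.65)] [[385.2, 203.2], [391.1, 200.1], [391.9, 199.6]]
```

View pics/f9.png

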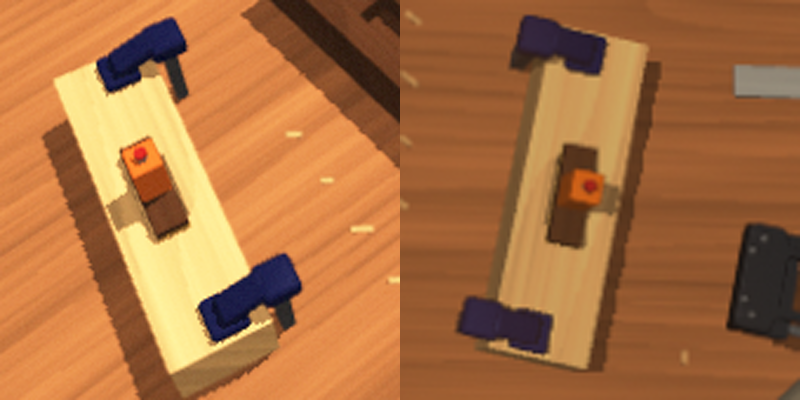

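The gauge stands flat and upright over the mortise with its red end showing. The gripper is clear of everything. Handing in.

Call:
play_rows(motion=[[0, 0, 0, 0, 0, 0, 100], [0, 0, 0, 0, 0, 0, 100]])

```text
time: 16.4
ee_pos: [0.4334, -0.4355, 0.2835]
eef_rot: [0.086, 0.996, 0.0, 0.0]
ft_force: [0.4, -0.5, 0.1]
width: 0.0871
```

```bash
python3 -c "
from bench import job
print(job.close_job())"
```

```text
the job is handed in; nothing more can be done
None
```

I took the orange-handled gauge from its stand, carried it about 79 mm or more above the dark beam's clamps, and set it into the pale beam's mortise. I then let go, backed off and handed the job in at about 16.4 s; no verdict was reported.

**Pressing down:** the force first changed by about 6.8 N, which matches the rod sliding on the mortise bottom. The foot stopped at TCP height 0.1038 m, where I had predicted 0.1035 m. Pressing further raised the force to about 27 N with no travel. I held it down there for about 2.5 s in all before opening.

**Last checks:** both pictures show the gauge upright and flat on the pale beam, with the red rod end showing. The detected gauge origin lies within about 3 pixels of the mortise centre in the scene view and 1 pixel in the top view. The gripper is clear and the wrist force is near zero.

**Not confirmed directly:** I did not measure the rod setting itself. It follows from the foot being seated with the rod on the bottom, and the visible red end means it is past 0.026 m. While pressing there was a sideways force of up to about 12 N, which vanished on release. No check failed or disagreed.

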